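# Slide a tray of rearing jars into a brood warmer and snap its hood shut

### The arm

A 6-joint arm with a two-finger parallel gripper is mounted at the origin on a cart in front of the work surface, level with it; the furniture and walls round the work are solid. World frame = base frame: x ahead of the robot, y to its left, z up, the work surface at z = 0. Lengths are in m, angles in rad, forces in N, time in s.
With the tool pointing down it reaches from about 0.35 to 0.925 m from the base axis. Payload 6.4 kg.
Tool frame: the origin (TCP) lies at the very end of the fingers, on their centre line; the grasp point (between the pads) lies 19 mm behind it; z points along the fingers, y is the line along which they close (so a half turn about z gives the same grasp; the last joint's range is limited). The gripper opens to 85 mm and grips with 20 to 120 N. Pads are 22 mm wide; open, the fingers measure 114 mm over their backs; the gripper's body (76 mm by 85 mm) begins 54 mm behind the grasp point. The pads swing forward as they close: fully open they stand 13 mm farther back than shut.
Start: joints at [-1.483, 0.245, 1.558, -0, 1.339, -0.174], TCP at [0.168, -0.628, 0.231] pointing down, gripper open.
Joint ranges: [-3.13, 3.13], [-1.02, 2.26], [0.13, 2.54], [-0.95, 4.09], [0.21, 2.88], [-2.74, 2.74]. Speed limits (rad/s): [2.57, 2.57, 3.14, 3.14, 3.14, 3.14].

### API

Orientations are given as a unit quaternion [w, x, y, z].
In Python, from rig import ctrl gives the robot as it stands. The module is installed in compiled form; this text tells all that it offers.
- The arm moves only by the shell command python3 -m creep 'ROWS' [FORCE]. ROWS is JSON, a list of rows, each a list of 3 entries, a list of its own where there are three numbers: the shift along the world's x, y, z in mm, then the turn about the world's z in degrees, then the opening, from -1 (shut) to 1 (fully open), so that 0 is half open. In form: [[[x, y, z], turn, jaw], ...]. A call has 1 to 5 rows; each row is the pose to reach, as a shift and turn from the pose commanded when the call began; what a row does not reach only later rows make up. A row lasts 1/12 s, in which the tool goes at most 41.7 mm and 7.16 degrees, less where a joint would pass 70% of its speed; a pose out of reach is approached as far as the arm can. A call with a gripper value outside its range is refused whole. The fingers move at their own pace and stop on an object; FORCE is the grip in N (left out, the last holds). Time passes only in rows, so rows that repeat a pose let the fingers close. It gives the time, the measured TCP pose, the force, the opening and the grip force at its end, in the units of the state.
- ctrl.read_state(): the state, without advancing time (a new reading comes with each control period).
- ctrl.camera(name): name is "side" or "top" or "wrist"; returns a dict with "pixels" (480x640x3 uint8, blue, green, red), "mtx" (3x3 intrinsics, pixels), "extrinsics" (4x4, takes a point from camera to world coordinates). Camera axes: x right, y down, z forward; pixel columns grow to the right and rows downward; lengths in m; the calibration is good to about 2 mm. A picture is of the moment at which its call begins. There is no depth.
- ctrl.finish_job(): hands the job in; it is judged then, once.
The state is a dict: "t": time; "joint_positions": joint angles; "qd": joint speeds; "joint_torque": joint torques, N m; "position": TCP position; "orientation": TCP orientation; "wrist_force": force on the tool from outside, world axes, zero at the start; "ft_torque": the same for the moment, N m; "opening": finger opening in m; "grip_force": force on a finger pad.
Only numpy, scipy, OpenCV 4.12 (cv2) and the standard library are available. Lean on these libraries where they do the work, as an engineer would, in place of code of your own. Each camera call takes 0.05 s, during which the arm holds its last target. There are 200 camera calls.

### The job

The brood warmer on the table stands open, with its tray and the two rearing jars on it waiting in front. Slide the loaded tray fully home into the warmer with both jars upright in their seats, then swing the clear hood down over them and press its tab until the side catches snap and the hood is fully shut, not just resting on the catches. Leave the dropper bottle, the canister and the empty feeding cup where they stand.

Things in the scene. Friction and masses are not known exactly. Their poses are not given: they have to be found in the camera images.
- warmer: Fixed white housing, 298 wide x 149 deep x 64 mm, open in front and above, grey pod on its +y side (to 175 mm). Origin on the table under its middle; +x to its back: the mouth faces -x. Cheek fronts at x = -70 mm; cheeks 223 mm apart (239 at the flared mouth), each with a slot 10 mm high at its foot in which the tray's edges slide along the table. Back wall at x = +48 mm
- tray: Loose white tray with grey front panel, 0.26 kg, on the table. Fully home, its frame coincides with the warmer's. Floor x = -70 to +42 mm, 216 mm wide, 6 mm thick, rear corners bevelled; panel 253 mm wide, x = -78 to -70 mm, 58 mm high, stops against the cheek fronts; blue handle in front
- tray_handle (a point): Grip point of the tray's blue handle, an upright fin 14 mm thick (along the tray's y), reaching from the panel to x = -121 mm and from 12 to 58 mm above the table. The point lies at x = -101, y = 0, z = 48 mm in the tray's frame; the axes are the tray's
- seat_a (a point): Centre of one ring seat on the tray floor, x = -12, y = +53, z = 6 mm in the tray's frame; the ring is 7 mm high, 76 mm inside diameter
- seat_b (a point): Centre of the other ring seat, x = -12, y = -53, z = 6 mm in the tray's frame
- jar_a: Clear rearing jar with dark leaf mould and a fixed lid, 102 mm diameter, 73 mm high, about 0.16 kg, standing loose in seat_a; origin at the centre of its underside, z up
- jar_b: The same kind of jar, standing loose in seat_b
- hood (a joint): Angle of the clear hood (white rim; 257 mm wide, 134 mm from hinge to front, 28 mm deep, flat top 20 mm above the axis when shut). 0 = fully shut, 1.75 rad = stop; the stiff hinge holds any angle. At about 0.11 it rests on two sprung side catches; about 10 N on the tab snaps it past them to 0
- hood_hinge (a point): Middle of the hood's hinge axis, fixed in the warmer's frame at x = +58, y = 0, z = 74 mm; the axis runs along the warmer's y
- hood_tab (a point): Centre of the top face of the blue press tab on the hood's front edge (26 mm deep, 72 wide, 10 thick): 147 mm from the hinge axis and 4 mm above it when shut (78 mm over the table). Axes: the hood's, equal to the warmer's when shut. With the hood standing up the tab is its topmost part
- dropper: Brown dropper bottle, 33 mm diameter, 102 mm high, loose bystander; origin at the centre of its underside
- canister: Square canister with a brown lid, 68 x 58 x 113 mm, loose bystander; origin at the centre of its underside
- feeding_cup: Empty milky plastic cup, 106 mm diameter, 76 mm high, loose bystander; origin at the centre of its underside
Things that resemble listed ones, but are neither listed nor needed, are in the scene too. What is shaped like the jar_a but purple is not meant.

How it is judged:
On the way, in this order (a step that is already met when the one before it is completed fails the run):
1. The tray is fully home in the warmer (origins within 6 mm, axes within 0.04 rad) (horizontal distance between tray and warmer below 0.006 m and angle between the x axis of tray and the x axis of warmer, either way round below 0.04 rad and height (world z) of tray below 0.004 m), for 0.2 s.
2. The hood has snapped shut past its catches (under 0.02 rad) (value of joint hood below 0.02 rad), for 0.2 s.
At the end, for the whole second after the job is handed in: The hood is shut past its catches (under 0.02 rad), the tray fully home (origins within 6 mm, axes within 0.04 rad, flat on the table), both jars upright (0.1 rad) in their seats (12 mm), and tray and jars at rest (all of step 1 and value of joint hood below 0.02 rad and distance between jar_a and seat_a below 0.012 m and distance between jar_b and seat_b below 0.012 m and angle between each of jar_a, jar_b's own z axis and vertical below 0.1 rad and linear speed of each of tray, jar_a, jar_b below 0.02 m/s); the robot touches nothing.
It fails at once if A rearing jar is tipped by more than 0.5 rad or leaves its seat by more than 40 mm (angle between any of jar_a, jar_b's own z axis and vertical above 0.5 rad or distance between jar_a and seat_a above 0.04 m or distance between jar_b and seat_b above 0.04 m).
It fails at once if The dropper bottle, the canister or the feeding cup is moved by more than 25 mm (distance of any of dropper, canister, feeding_cup from where it was at the start of the episode above 0.025 m).
It also fails if it takes over 64 s, if anything falls off the work surface, if the arm or the gripper's body presses on something with over 40 N, if the wrist force passes 120 N, or if a joint passes its speed limit or range.

## Working session

There is one attempt and no reset: what is moved stays moved. The work goes in short steps, Python scripts to look and compute and a shell command to move; the robot and the scene stay as the last step left them, time stands still between calls to the robot, and variables do not carry over. Pictures are saved under pics/ and viewed, at most 10 in all, crops included, and the job is handed in when it is done.

```bash
mkdir -p pics
python3 - <<'E'
from rig import ctrl
import cv2,numpy as np
s=ctrl.read_state();print(s['t'],s['position'],s['orientation'],s['wrist_force'])
for n in('top','side'):
    c=ctrl.camera(n);cv2.imwrite(f'pics/{n}0.png',c['pixels']);print(c['mtx'].tolist(),c['extrinsics'].round(4).tolist())
E
```

```text
0.0 [ 0.16818923 -0.62730394  0.23018505] [-9.51497031e-04  9.91443346e-01  1.30534233e-01  3.58482213e-05] [0.05612841 0.12188278 0.05966324]
[[444.8359199933034, 0.0, 316.2916403104151], [0.0, 444.8359199933034, 231.58080706053337], [0.0, 0.0, 1.0]] [[-0.001, -0.988, 0.1547, 0.3595], [-1.0, 0.0024, 0.0088, 0.0415], [-0.0091, -0.1547, -0.9879, 1.3364], [0.0, 0.0, 0.0, 1.0]]
[[564.7611555120907, 0.0, 326.6903090971708], [0.0, 564.7611555120907, 248.23376592018064], [0.0, 0.0, 1.0]] [[0.9663, -0.1815, 0.1824, 0.2754], [-0.2568, -0.6376, 0.7263, -1.0704], [-0.0155, -0.7487, -0.6628, 1.0995], [0.0, 0.0, 0.0, 1.0]]
```

View pics/top0.png

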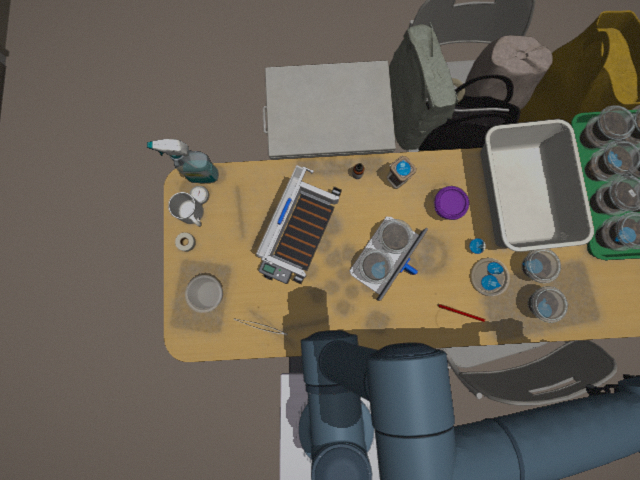

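View pics/side0.png

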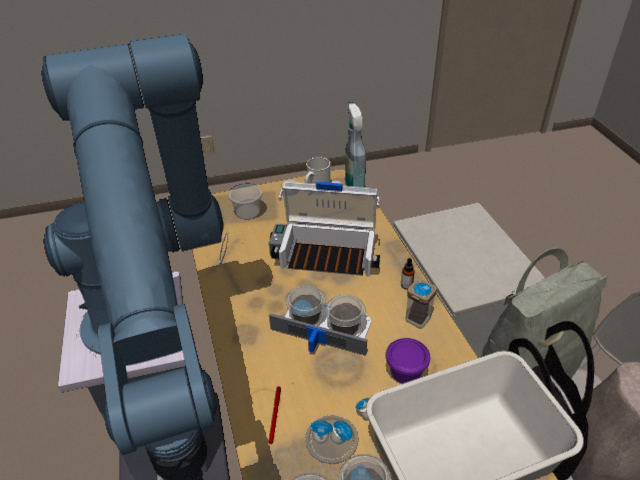

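Top view: the open warmer is at (300,230) with its mouth facing right. The tray with both clear jars, (396,235) and (374,265), has its blue handle at (410,268). The purple jar (451,203) is the decoy. The clear jars at (541,265) and (548,303) aren't on the tray, so the pair on the tray is meant. I'll confirm that and measure in crops.

Run:
```python
import cv2
a=cv2.imread('pics/top0.png')[160:310,245:445];cv2.imwrite('pics/topc.png',cv2.resize(a,None,fx=4,fy=4,interpolation=cv2.INTER_CUBIC))
a=cv2.imread('pics/side0.png')[175:365,230:450];cv2.imwrite('pics/sidec.png',cv2.resize(a,None,fx=3,fy=3,interpolation=cv2.INTER_CUBIC))
```

```text
(no output)
```

View pics/topc.png

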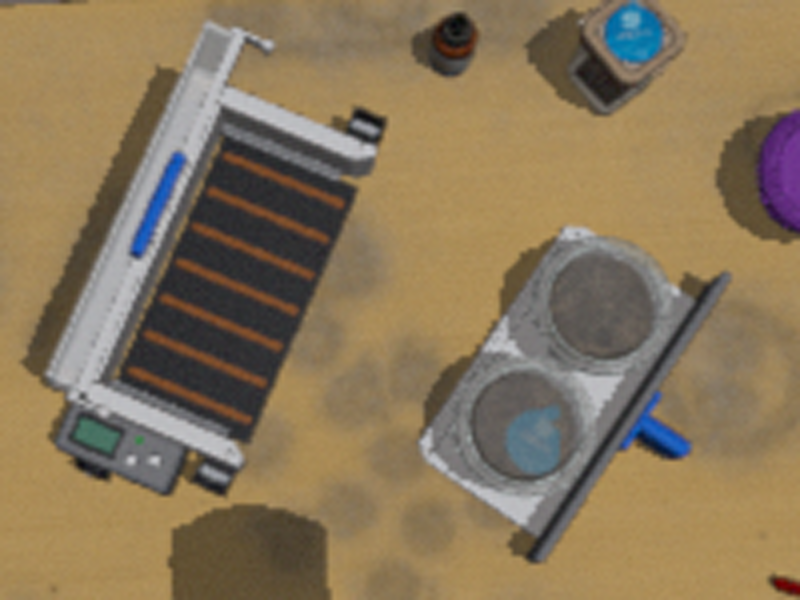

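View pics/sidec.png

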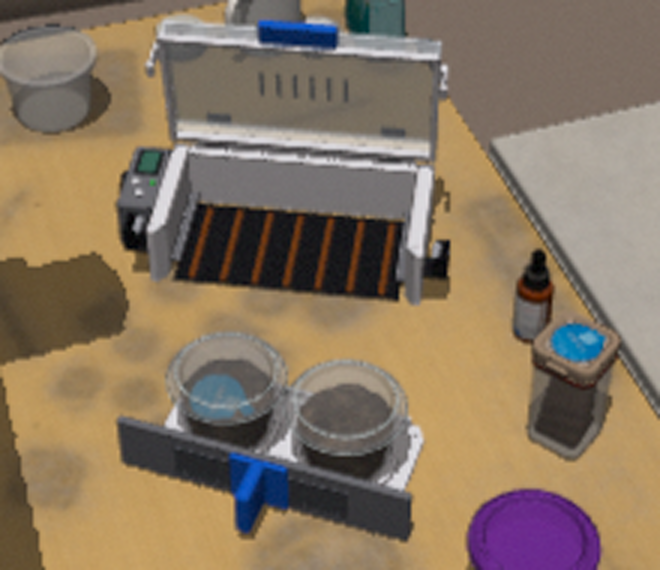

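The pair on the tray is confirmed: two clear jars with dark mould, plus the blue handle. The warmer's mouth faces the tray. Crop pixels I'll fit: panel ends (724,278) and (536,556), handle tip (685,452), hood tab (158,205), and cheek fronts (368,160) and (239,456).

```bash
cat > fit.py <<'E'
import numpy as np
from scipy.optimize import least_squares
from rig import ctrl
def cam(n):
    c=ctrl.camera(n);return c['mtx'],np.linalg.inv(c['extrinsics']),c['pixels']
C={n:cam(n) for n in('top','side')}
def proj(n,p):
    K,E,_=C[n];q=K@(E[:3,:3]@np.asarray(p)+E[:3,3]);return q[:2]/q[2]
def W(q,p):
    c,s=np.cos(q[2]),np.sin(q[2]);return [q[0]+c*p[0]-s*p[1],q[1]+s*p[0]+c*p[1],p[2]]
def px(n,u,v): return np.array([245+u/4,160+v/4]) if n=='top' else np.array([230+u/3,175+v/3])
E
python3 - <<'E'
from fit import *
T=[('top',(-74,-126.5,58),(724,278)),('top',(-74,126.5,58),(536,556)),('top',(-121,0,56),(685,450)),('side',(-78,126.5,58),(120,420)),('side',(-78,-126.5,58),(411,495))]
f=lambda q:np.concatenate([proj(n,W(q,np.array(p)/1e3))-px(n,*u) for n,p,u in T])
r=least_squares(f,[.35,-.1,1]);print('tray',r.x,np.degrees(r.x[2]),r.fun.round(1));t=r.x
def hood(th,r,z): return (.058-r*np.cos(th)+z*np.sin(th),0,.074+r*np.sin(th)+z*np.cos(th))
def g(q):
    Y=q[3]
    P=[('top',(-.07,-Y,.064),(368,160)),('top',(-.07,Y,.064),(239,456)),('side',(-.07,Y,0),(163,275)),('side',(-.07,-Y,0),(411,299)),('top',hood(q[4],.160,-.001),(158,205)),('side',hood(q[4],.147,-.006),(297,35))]
    return np.concatenate([proj(n,W(q,p))-px(n,*u) for n,p,u in P])
r=least_squares(g,[.45,.1,1.17,.12,1.5]);print('warmer',r.x,np.degrees(r.x[2]),r.fun.round(1));w=r.x
for n,q in(('tray',t),('warmer',w)):print(n,'handle',W(q,(-.101,0,.048)),'seat',W(q,(-.012,.053,.006)))
print('tray in warmer', (t[:2]-w[:2])@np.array([np.cos(w[2]),np.sin(w[2])]),(t[:2]-w[:2])@np.array([-np.sin(w[2]),np.cos(w[2])]))
print('tab',W(w,hood(w[4],.147,.004)), ctrl.read_state()['joint_positions'],ctrl.read_state()['t'])
# projected seat/jar check: lid centres z=.079
for y in(.053,-.053): print((proj('top',W(t,(-.012,y,.079)))-[245,160])*4)
E
```

```text
tray [ 0.5098776  -0.13488596  0.96295777] 55.173416190430224 [ 0.6 -2.2 -0.5  0.7  0.2 -0.  -1.4 -0.9  0.1  0.7]
warmer [0.57458192 0.10463924 1.16126918 0.11759382 1.40668663] 66.53582303348736 [-0.5 -0.8 -0.5 -0.9 -0.8  1.1 -0.7  0.9 -0.4 -0.8 -0.4  1.1]
tray handle [np.float64(0.45219705581472375), np.float64(-0.21779527564526335), 0.048] seat [np.float64(0.45951759705306705), np.float64(-0.11446856237140704), 0.006]
warmer handle [np.float64(0.5343661854583512), np.float64(0.011991012852609353), 0.048] seat [np.float64(0.5211864275675475), np.float64(0.11473483982990175), 0.006]
tray in warmer -0.24548235576863764 -0.0360192242933618
tab [np.float64(0.5896848320609093), np.float64(0.13943302959950216), np.float64(0.2196784335153698)] [-1.48310575e+00  2.45565425e-01  1.55853155e+00  8.14263094e-06
  1.33867122e+00 -1.74124513e-01] 0.2
[522.04401865 421.41028341]
[604.37541786 299.31244722]
```

```bash
python3 -m creep '[[[284,409,-80],40,1],[[284,409,-80],40,1],[[284,409,-80],40,1],[[284,409,-80],40,1],[[284,409,-80],40,1]]' 60; python3 -c "
from rig import ctrl;s=ctrl.read_state();print(s['position'],s['orientation'],s['joint_positions'])"
```

```text
t: 0.62
position: [0.2862, -0.4571, 0.1977]
orientation: [-0.0, 0.902, 0.432, 0.0]
wrist_force: [1.2, -0.3, -0.0]
opening: 0.0853
grip_force: 0.0
[ 0.286189   -0.45711492  0.19773739] [-8.67802763e-05  9.02098260e-01  4.31530671e-01  5.28459600e-05] [-1.22179737e+00  1.94015205e-02  1.87046795e+00  9.30421590e-05
  1.25190618e+00 -5.43407988e-01]
```

```bash
python3 -m creep '[[[160,230,-48],4,1],[[160,230,-48],4,1],[[160,230,-48],4,1],[[160,230,-48],4,1],[[160,230,-48],4,1]]' >/dev/null; python3 -m creep '[[[0,0,0],0,1],[[0,0,0],0,1],[[0,0,0],0,1]]'
python3 - <<'E'
from rig import ctrl;import cv2,numpy as np
s=ctrl.read_state();print(s['position'],np.degrees(2*np.arctan2(s['orientation'][2],s['orientation'][1])))
cv2.imwrite('pics/w1.png',ctrl.camera('wrist')['pixels'])
E
```

```text
t: 1.28
position: [0.4029, -0.2905, 0.1632]
orientation: [0.0, 0.888, 0.461, -0.0]
wrist_force: [0.1, 0.1, 0.5]
opening: 0.0854
grip_force: 0.0
[ 0.4028769  -0.29047518  0.16318434] 54.84623107777211
```

View pics/w1.png

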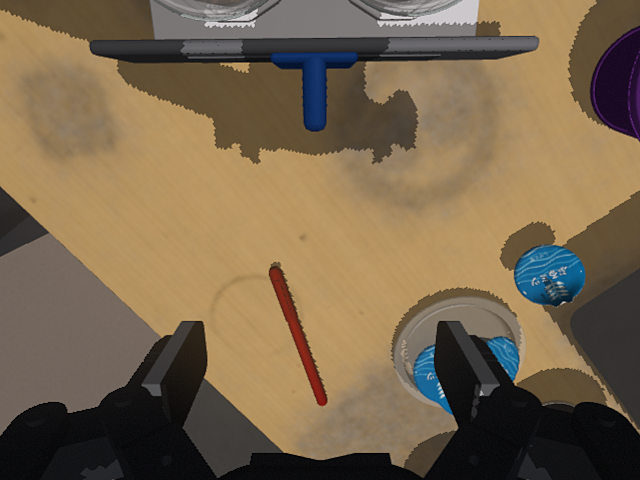

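The wrist view shows the panel nearly level, with its rear top edge running (90,42) to (538,38). The fin is centred at u≈315. I'll refine the tray pose from the panel ends.

Run:
```python
from rig import ctrl;import numpy as np
c=ctrl.camera('wrist');K=c['mtx'];E=c['extrinsics']
def at(u,v,z):
    d=E[:3,:3]@np.linalg.inv(K)@[u,v,1];return E[:3,3]+d*(z-E[2,3])/d[2]
L=at(90,42,.058);R=at(538,38,.058);d=L-R
yaw=np.arctan2(d[1],d[0])-np.pi/2;m=(L+R)/2;x=np.array([np.cos(yaw),np.sin(yaw)])
print(np.linalg.norm(d),np.degrees(yaw),m)
o=m[:2]+.07*x;print('origin',o,'handle',o-.101*x,'fin tip',at(315,118,.058),o-.121*x)
s=ctrl.read_state();print(s['position'],o-.101*x-s['position'][:2])
```

```text
0.24928914228786744 55.24897671076733 [ 0.46683631 -0.19429685  0.058     ]
origin [ 0.50673711 -0.13678227] handle [ 0.44916596 -0.21976759] fin tip [ 0.44331704 -0.22857463  0.058     ] [ 0.43776573 -0.23620032]
[ 0.40248743 -0.29151388  0.16345008] [0.04667853 0.07174629]
```

```bash
python3 -m creep '[[[47,72,-30],0,1],[[47,72,-30],0,1],[[47,72,-60],0,1],[[47,72,-60],0,1],[[47,72,-60],0,1]]'
```

```text
t: 1.8
position: [0.4486, -0.2184, 0.1019]
orientation: [-0.002, 0.888, 0.46, -0.001]
wrist_force: [0.2, 0.1, -0.1]
opening: 0.0857
grip_force: 0.0
```

```bash
python3 -m creep '[[[0,-1,-35],0,1],[[0,-1,-70],0,1],[[0,-1,-70],0,1],[[0,-1,-70],0,0.2],[[0,-1,-70],0,-0.4]]' 40;python3 -m creep '[[[0,0,0],0,-1],[[0,0,0],0,-1],[[0,0,0],0,-1],[[0,0,0],0,-1],[[0,0,0],0,-1]]' 40
```

```text
t: 2.22
position: [0.451, -0.2215, 0.0356]
orientation: [0.002, 0.888, 0.46, 0.001]
wrist_force: [-0.1, -0.7, 0.1]
opening: 0.064
grip_force: 0.0
t: 2.63
position: [0.4503, -0.2198, 0.0344]
orientation: [0.001, 0.887, 0.461, -0.0]
wrist_force: [-2.6, -0.0, 5.8]
opening: 0.0131
grip_force: 39.5
```

```bash
python3 -m creep '[[[1,5,0],1.5,-1],[[2,15,0],3.5,-1],[[4,27,0],6,-1],[[6,39,0],8.5,-1],[[7,49,0],10.3,-1]]' >/dev/null;python3 -m creep '[[[1,5,0],0.8,-1],[[1,8,0],1,-1],[[1,8,0],1,-1],[[1,8,0],1,-1],[[1,8,0],1,-1]]'
python3 - <<'E'
from rig import ctrl;import cv2,numpy as np
s=ctrl.read_state();print(s['position'],np.degrees(2*np.arctan2(s['orientation'][2],s['orientation'][1])))
a=ctrl.camera('wrist')['pixels'];b=ctrl.camera('top')['pixels'][150:310,235:435]
cv2.imwrite('pics/w2.png',a);cv2.imwrite('pics/t2.png',cv2.resize(b,(750,600),interpolation=cv2.INTER_CUBIC))
E
```

```text
t: 3.47
position: [0.4592, -0.1618, 0.0344]
orientation: [0.001, 0.837, 0.547, 0.001]
wrist_force: [0.7, -0.5, 6.5]
opening: 0.0132
grip_force: 40.2
[ 0.45923687 -0.16176366  0.03435795] 66.25542116528437
```

View pics/w2.png

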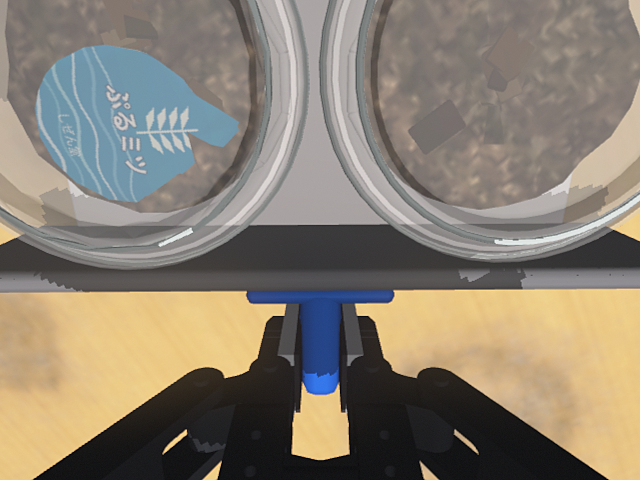

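View pics/t2.png

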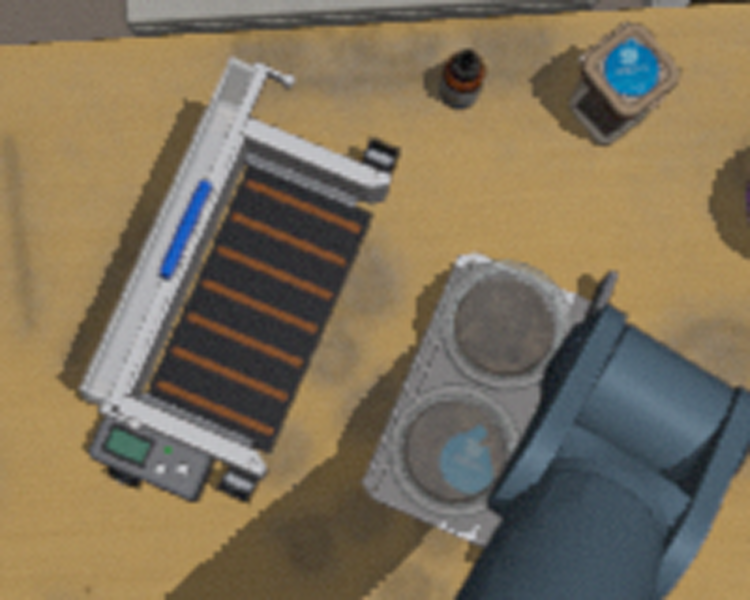

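Wrist view: panel level (row ~290), fin centred at u≈320 between the pads, both jars seated. Top crop: the tray's rear edge runs (462,258) to (368,490), and the warmer's outer heater stripes have front ends (270,430) and (358,230) and back ends (158,385) and (250,185). I'll work out the lateral and yaw error from these.

Run:
```python
from rig import ctrl;import numpy as np
c=ctrl.camera('top');K=c['mtx'];E=c['extrinsics']
def at(u,v,z):
    d=E[:3,:3]@np.linalg.inv(K)@[235+u/3.75,150+v/3.75,1];return (E[:3,3]+d*(z-E[2,3])/d[2])[:2]
f1,f2,b1,b2=[at(*p,.002) for p in((270,430),(358,230),(158,385),(250,185))]
r1,r2=at(368,490,.006),at(462,258,.006)
ang=lambda v:np.degrees(np.arctan2(v[1],v[0]))
print('stripes yaw',ang(b1-f1),ang(b2-f2),'cross',ang(f1-f2)-90,ang(b1-b2)-90,'tray rear',ang(r1-r2)-90,np.linalg.norm(r1-r2))
mid=(f1+f2+b1+b2)/4;print('bed centre',mid)
for yaw in(66.0,66.5,67):
    x=np.array([np.cos(np.radians(yaw)),np.sin(np.radians(yaw))]);n=np.array([-x[1],x[0]])
    w=np.array([.5746,.1046]);h=ctrl.read_state()['position'][:2]
    print(yaw,'in warmer: bed',(mid-w)@x,(mid-w)@n,'rear mid',((r1+r2)/2-w)@x,((r1+r2)/2-w)@n,'tcp',(h-w)@x,(h-w)@n)
```

```text
stripes yaw 68.03722260017506 66.79082779361462 cross 66.34904703764408 65.96483120139408 tray rear 67.50214581335155 0.20231733117098355
bed centre [0.56811311 0.09027458]
66.0 in warmer: bed -0.01572537775142614 9.939609678896777e-05 rear mid -0.15271140042767323 -0.0010335383415720205 tcp -0.2902720809464828 -0.0029714428311367787
66.5 in warmer: bed -0.015723911593659587 0.00023662037926332799 rear mid -0.1527146048545055 0.0002991424692395727 tcp -0.29028695867643106 -0.0004382600691324297
67 in warmer: bed -0.015721247999147578 0.000373826642179696 rear mid -0.15270617947291948 0.0016318004991939744 tcp -0.29027972993058443 0.002094956068073011
```

```bash
python3 -m creep '[[[3,7,0],0.2,-1],[[9,20,0],0.2,-1],[[15,35,0],0.2,-1],[[22,50,0],0.2,-1],[[27,62,0],0.2,-1]]' >/dev/null;python3 -m creep '[[[3,7,0],0,-1],[[5,11,0],0,-1],[[7,17,0],0,-1],[[8,19,0],0,-1],[[8,19,0],0,-1]]'
```

```text
t: 4.45
position: [0.4938, -0.0809, 0.0344]
orientation: [0.001, 0.836, 0.548, 0.0]
wrist_force: [-1.9, -2.8, 10.1]
opening: 0.0133
grip_force: 40.5
```

```bash
python3 -m creep '[[[2,5,0],0,-1],[[5,11,0],0,-1],[[7,17,0],0,-1],[[10,23,0],0,-1],[[10,23,0],0,-1]]'
```

```text
t: 4.87
position: [0.5039, -0.0575, 0.0344]
orientation: [0.001, 0.836, 0.548, 0.0]
wrist_force: [-0.4, -1.3, 8.7]
opening: 0.0135
grip_force: 40.4
```

```bash
python3 -m creep '[[[2,5,0],0,-1],[[5,12,0],0,-1],[[8,19,0],0,-1],[[11,25,0],0,-1],[[13,30,0],0,-1]]';python3 -m creep '[[[3,7,0],0,-1],[[6,13,0],0,-1],[[9,20,0],0,-1],[[11,26,0],0,-1],[[11,26,0],0,-1]]'
```

```text
t: 5.28
position: [0.5166, -0.0283, 0.0344]
orientation: [0.001, 0.836, 0.548, -0.0]
wrist_force: [-2.6, -6.3, 9.2]
opening: 0.0132
grip_force: 40.5
t: 5.7
position: [0.5279, -0.0013, 0.0344]
orientation: [0.001, 0.836, 0.548, 0.001]
wrist_force: [0.4, -1.2, 6.6]
opening: 0.0132
grip_force: 40.3
```

```bash
python3 -m creep '[[[1,2,0],0,-1],[[2,5,0],0,-1],[[3,7,0],0,-1],[[4,9,0],0,-1],[[4,9,0],0,-1]]';python3 -m creep '[[[1,2,0],0,-1],[[1.5,3.5,0],0,-1],[[2,5,0],0,-1],[[2,5,0],0,-1]]'
```

```text
t: 6.12
position: [0.5314, 0.0068, 0.0344]
orientation: [0.001, 0.836, 0.548, -0.0]
wrist_force: [-2.5, -4.7, 9.7]
opening: 0.0133
grip_force: 40.5
t: 6.45
position: [0.5318, 0.0081, 0.0343]
orientation: [0.003, 0.836, 0.549, -0.004]
wrist_force: [-10.5, -22.6, 13.9]
opening: 0.0132
grip_force: 41.2
```

```bash
python3 -m creep '[[[1,2,0],0,-1],[[1,2,0],0,-1],[[1,2,0],0,-1]]'; python3 -m creep '[[[-2,-5,0],0,-1],[[-2,-5,0],0,0],[[-2,-5,0],0,0.3],[[-2,-5,0],0,0.3],[[-2,-5,0],0,0.3]]';python3 -m creep '[[[-1,-3,0],0,0.3],[[-1,-3,30],0,0.3],[[-1,-3,70],0,0.3],[[-1,-3,110],0,0.3],[[-11,-23,150],0,0.3]]'; python3 -m creep '[[[-20,-46,60],0,-1],[[-30,-69,80],0,-1],[[-40,-92,80],0,-1],[[-40,-92,80],0,-1],[[-40,-92,80],0,-1]]'
python3 - <<'E'
from rig import ctrl;import cv2,numpy as np
b=ctrl.camera('top')['pixels'][150:310,235:435];cv2.imwrite('pics/full3.png',ctrl.camera('side')['pixels'])
cv2.imwrite('pics/t3.png',cv2.resize(b,(750,600),interpolation=cv2.INTER_CUBIC))
E
```

```text
t: 6.7
position: [0.532, 0.0086, 0.0342]
orientation: [0.003, 0.835, 0.55, -0.006]
wrist_force: [-15.1, -28.6, 16.1]
opening: 0.0136
grip_force: 41.6
t: 7.12
position: [0.5312, 0.0096, 0.0325]
orientation: [-0.001, 0.837, 0.547, -0.0]
wrist_force: [0.1, 0.2, 0.1]
opening: 0.0552
grip_force: 0.0
t: 7.53
position: [0.5222, -0.011, 0.1815]
orientation: [-0.0, 0.836, 0.548, 0.001]
wrist_force: [0.8, -0.6, -0.1]
opening: 0.0557
grip_force: 0.0
t: 7.95
position: [0.4818, -0.1063, 0.2611]
orientation: [0.001, 0.838, 0.546, 0.001]
wrist_force: [-0.2, -0.1, -0.6]
opening: 0.0002
grip_force: 0.0
```

View pics/t3.png

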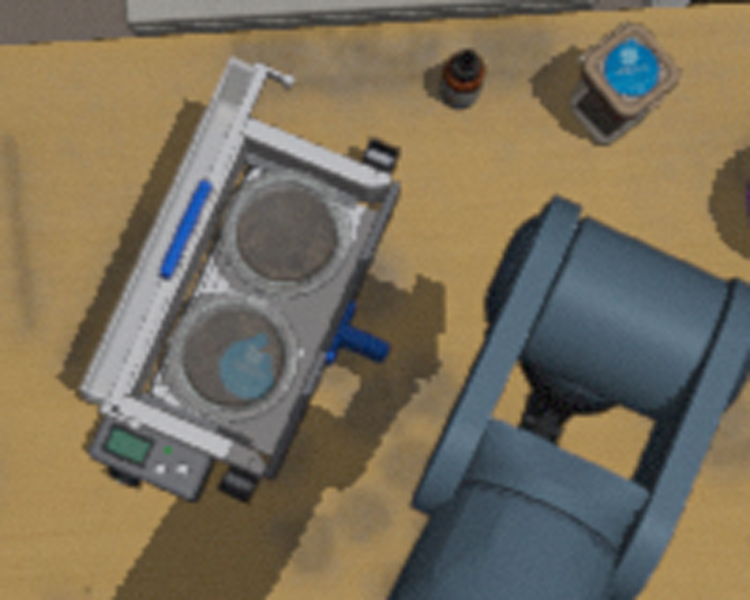

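Top crop: the panel is flush along both cheek fronts, from (395,185) to (275,470), and the jars are centred in the warmer. The tray is home. Next is the hood: pass over it, go behind the tab and sweep it forward and down.

Run:
```python
from rig import ctrl;import numpy as np
p=ctrl.read_state()['position'];w=np.array([.5746,.1046]);x=np.array([np.cos(np.radians(66.5)),np.sin(np.radians(66.5))])
def out(n,xc,z):
    q=np.r_[w+(xc-.0015)*x,z];print(n,(q*1e3).round().astype(int),((q-p)*1e3).round().astype(int))
out('A',.085,.285);out('B',.085,.218)
for th in(1.4,1.2,1.0,.8,.6,.5,.4,.3,.2,.11,0):
    r=.154;k=np.clip(th/.3,0,1)
    xc=.058-r*np.cos(th)+.004*np.sin(th)+.011*k+(1-k)*.005;z=.074+r*np.sin(th)+.004*np.cos(th)
    out(th,xc,z)
```

```text
A [608 181 285] [127 285  27]
B [608 181 218] [127 285 -40]
1.4 [593 146 226] [111 250 -32]
1.2 [581 119 219] [ 99 223 -39]
1.0 [570  93 206] [ 88 197 -53]
0.8 [560  71 187] [ 78 175 -71]
0.6 [552  52 164] [ 70 156 -94]
0.5 [548  44 151] [  67  148 -107]
0.4 [546  38 138] [  64  142 -121]
0.3 [543  33 123] [  62  137 -135]
0.2 [541  27 109] [  59  131 -150]
0.11 [539  23  95] [  58  127 -164]
0 [538  20  78] [  56  124 -180]
```

```bash
python3 -m creep '[[[5,10,35],0,-1],[[25,55,40],0,-1],[[42,92,40],0,-1],[[59,130,40],0,-1],[[76,168,40],0,-1]]';python3 -m creep '[[[17,38,0],0,-1],[[34,76,0],0,-1],[[51,117,0],0,-1],[[51,117,0],0,-1],[[51,117,0],0,-1]]'
```

```text
t: 8.47
position: [0.5549, 0.0608, 0.2978]
orientation: [-0.001, 0.837, 0.548, -0.001]
wrist_force: [1.0, -0.2, 0.2]
opening: 0.0
grip_force: 0.0
t: 8.88
position: [0.6051, 0.178, 0.2965]
orientation: [-0.001, 0.836, 0.549, -0.002]
wrist_force: [-1.0, 0.4, 0.4]
opening: -0.0001
grip_force: 0.0
```

```bash
python3 -m creep '[[[0,0,0],0,-1],[[0,0,-40],0,-1],[[0,0,-78],0,-1],[[0,0,-78],0,-1],[[0,0,-78],0,-1]]'
python3 - <<'E'
from rig import ctrl;import cv2
cv2.imwrite('pics/s4.png',cv2.resize(ctrl.camera('side')['pixels'][90:330,190:430],(600,600)))
E
```

```text
t: 9.3
position: [0.6041, 0.1733, 0.219]
orientation: [-0.001, 0.838, 0.546, -0.003]
wrist_force: [0.1, -0.4, 2.0]
opening: 0.0003
grip_force: 0.0
```

View pics/s4.png

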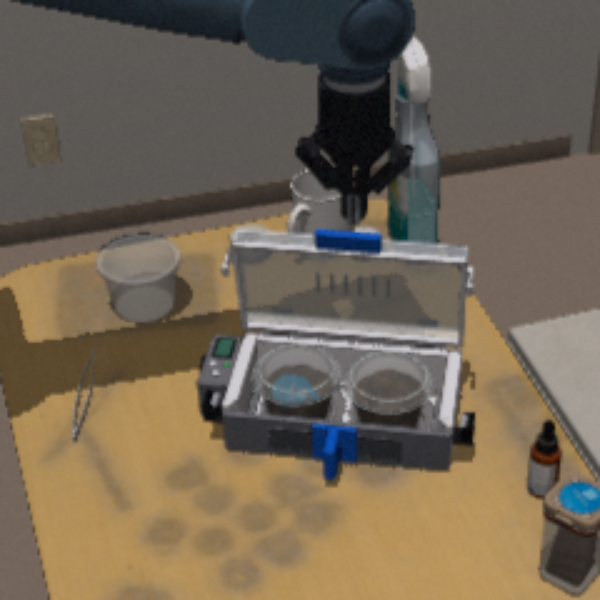

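Side crop: tray home, both jars upright. The closed fingers, tip at (352,215), are just behind the tab at (348,240). Now sweeping.

```bash
python3 -m creep '[[[-6,-14,-2],0,-1],[[-12,-27,-2],0,-1],[[-18,-41,-2],0,-1],[[-23,-54,-3],0,-1],[[-29,-67,-9],0,-1]]'; python3 -c "
from rig import ctrl;s=ctrl.read_state();print(s['position'])"
```

```text
t: 9.77
position: [0.5778, 0.1059, 0.2151]
orientation: [0.001, 0.837, 0.547, 0.002]
wrist_force: [0.9, 0.3, 0.6]
opening: 0.0001
grip_force: 0.5
[0.57779289 0.10587522 0.21509595]
```

```bash
cat >> fit.py <<'E'
import cv2
Wm=(.5746,.1046,np.radians(66.5))
def tab():
    for n,b in(('top',(262,330,190,262)),('side',(250,400,150,285))):
        a=C[n][2][b[2]:b[3],b[0]:b[1]].astype(int);m=(a[...,0]>a[...,2]*2.2)&(a[...,0]>90)
        _,_,st,ce=cv2.connectedComponentsWithStats(m.astype('uint8'))
        print(n,[(int(s[4]),(c+[b[0],b[2]]).round().tolist()) for s,c in zip(st[1:],ce[1:]) if s[4]>8])
    for th in(1.4,1.2,1,.8,.6,.4,.2,.11,0):
        p=W(Wm,(.058-.147*np.cos(th),0,.074+.147*np.sin(th)));print(th,proj('top',p).round(),proj('side',p).round())
E
python3 -c "
from fit import *;tab()"
```

```text
top [(18, [300.0, 220.0]), (43, [326.0, 238.0])]
side [(88, [327.0, 199.0]), (208, [323.0, 267.0])]
1.4 [284. 211.] [329. 186.]
1.2 [294. 216.] [327. 195.]
1 [303. 221.] [326. 205.]
0.8 [312. 226.] [325. 216.]
0.6 [318. 230.] [324. 227.]
0.4 [323. 233.] [323. 238.]
0.2 [326. 236.] [323. 248.]
0.11 [326. 237.] [323. 252.]
0 [327. 238.] [323. 257.]
```

```bash
python3 -m creep '[[[-7,-12,-8],0,-1],[[-12,-23,-17],0,-1],[[-17,-34,-27],0,-1],[[-22,-44,-38],0,-1],[[-26,-54,-51],0,-1]]'; python3 -c "
from fit import *;tab()"|head -2
```

```text
t: 10.28
position: [0.5505, 0.0524, 0.1607]
orientation: [0.0, 0.837, 0.547, 0.0]
wrist_force: [0.5, 1.2, 0.3]
opening: 0.0002
grip_force: 0.3
top [(12, [327.0, 234.0])]
side [(106, [323.0, 230.0]), (215, [323.0, 267.0])]
```

```bash
python3 -m creep '[[[-2,-8,-11],0,-1],[[-4,-13,-22],0,-1],[[-7,-18,-35],0,-1],[[-9,-23,-47],0,-1],[[-10,-26,-55],0,-1]]'; python3 -c "
from fit import *;tab()"|head -2
```

```text
t: 10.8
position: [0.5412, 0.0251, 0.1056]
orientation: [0.002, 0.837, 0.547, -0.001]
wrist_force: [0.2, -3.9, 1.2]
opening: -0.0002
grip_force: 2.4
top []
side [(164, [323.0, 252.0]), (99, [321.0, 269.0]), (23, [329.0, 271.0])]
```

```bash
python3 -m creep '[[[-1,-2,-5],0,-1],[[-2,-4,-10],0,-1],[[-2,-4,-13],0,-1],[[-2,-4,-15],0,-1],[[-2,-4,-15],0,-1]]';python3 -m creep '[[[0,0,-4],0,-1],[[0,0,-8],0,-1],[[0,0,-12],0,-1],[[0,0,-14],0,-1],[[0,0,-14],0,-1]]'
```

```text
t: 11.32
position: [0.5391, 0.0229, 0.0921]
orientation: [0.0, 0.837, 0.547, -0.0]
wrist_force: [-3.0, -1.7, 8.6]
opening: 0.0003
grip_force: 3.9
t: 11.73
position: [0.5384, 0.0222, 0.0779]
orientation: [0.0, 0.837, 0.547, -0.002]
wrist_force: [-7.0, -6.1, 8.7]
opening: -0.0001
grip_force: 8.7
```

```bash
python3 -m creep '[[[0,0,-2],0,-1],[[0,0,-4],0,-1],[[0,0,-4],0,-1],[[0,0,-4],0,-1]]';python3 -m creep '[[[0,0,10],0,-1],[[0,0,40],0,-1],[[-10,-20,80],0,-1],[[-25,-57,100],0,-1],[[-40,-92,100],0,-1]]';python3 -m creep '[[[-10,-30,0],0,-1],[[-20,-60,0],0,-1],[[-20,-60,0],0,-1],[[-20,-60,0],0,-1],[[-20,-60,0],0,-1]]'
python3 - <<'E'
from fit import *
tab();a=cv2.resize(C['side'][2][180:300,250:400],(750,600),interpolation=cv2.INTER_CUBIC);cv2.imwrite('pics/s5.png',a)
E
```

```text
t: 12.07
position: [0.5388, 0.0221, 0.0774]
orientation: [0.0, 0.837, 0.548, -0.002]
wrist_force: [-20.4, -5.0, 33.8]
opening: -0.0002
grip_force: 21.9
t: 12.48
position: [0.5026, -0.0672, 0.1782]
orientation: [0.004, 0.836, 0.549, 0.003]
wrist_force: [0.8, -2.0, 0.4]
opening: 0.0
grip_force: 0.0
t: 12.9
position: [0.4799, -0.1262, 0.1729]
orientation: [-0.0, 0.837, 0.547, 0.0]
wrist_force: [-0.3, -0.5, 1.3]
opening: 0.0003
grip_force: 0.0
top [(119, [326.0, 240.0])]
side [(26, [333.0, 259.0]), (24, [322.0, 266.0])]
1.4 [284. 211.] [329. 186.]
1.2 [294. 216.] [327. 195.]
1 [303. 221.] [326. 205.]
0.8 [312. 226.] [325. 216.]
0.6 [318. 230.] [324. 227.]
0.4 [323. 233.] [323. 238.]
0.2 [326. 236.] [323. 248.]
0.11 [326. 237.] [323. 252.]
0 [327. 238.] [323. 257.]
```

View pics/s5.png

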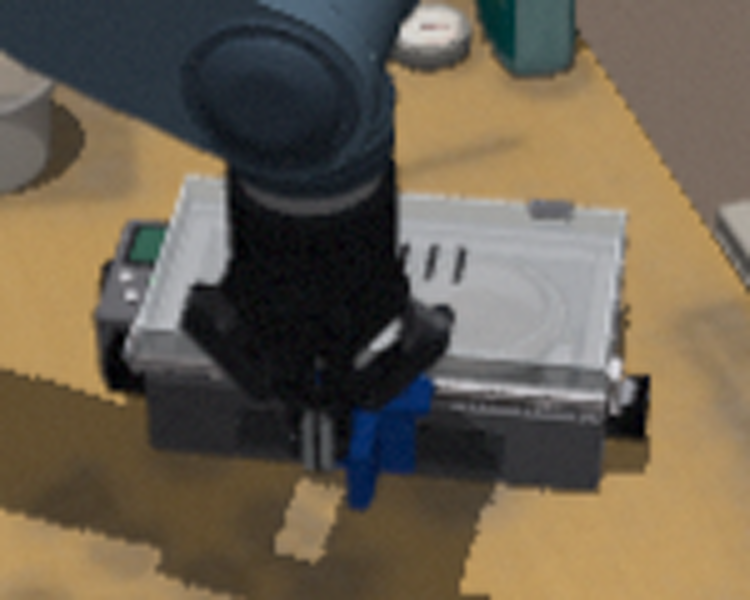

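Side crop: the hood is down level, with its rim on the panel and the right catch engaged at (625,390). The press went hard against the stop at 77 mm (78 expected when shut, about 94 when resting on the catches), and the arm is clear. Handing in.

```bash
python3 -c "
from rig import ctrl;print(ctrl.finish_job())"
```

```text
the job is handed in; nothing more can be done
None
```

I slid the tray home with both jars upright and pressed the hood down past its catches, then handed the job in; the call returned no verdict, so whether it passed is unconfirmed.

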